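# Set the pill dispenser's gate to its mark, play taken up

## Task

The yellow gate of the pill dispenser has been left past its white mark, and its thumb slide has play. Push the thumb slide back until the gate is felt to bear, gently, on the zero stop hidden inside, then come up to the mark from that side only, never driving the gate forward past it, and leave the red pointer on the white mark with the play still taken up. Then press the green button right down and let it go, leaving the things around the dispenser alone.

Things in the scene. Friction and masses are not known exactly. Their poses are not given: they have to be found in the camera images.
- dispenser: Black plastic pill dispenser, fixed: 100 mm (its x) by 240 mm (its y), flat deck 40 mm above the ledge. Origin: centre of its underside. The gate slides along its y between rails 4 mm high; +y ('forward') points to the button, -y ('back') to the end with the amber window, which is 10 mm high and lies at y -92 to -116 mm.
- gate: Yellow plate, 38 (x) by 30 (y) by 8 mm high, 1 mm over the deck; origin: centre of its underside, axes as the dispenser's. It stays where left; sliding it takes about 4 N. It starts 15 to 50 mm past (+y of) the mark. Going back (-y) it meets a stiff zero stop hidden in the housing, at a gate y anywhere from -52 to -64 mm in the dispenser's frame: not seen or measured, it must be felt.
- pointer (a point): Tip of the red pointer line on the gate, on the gate's middle line (same y as the gate's origin), 28 mm to its +x side, 10 mm above its underside.
- thumb_top (a point): Centre of the top face of the thumb slide: grey upright block with black ribs, 24 (x) by 12 (y) by 30 mm high, standing on the gate, top 81 mm above the ledge; it is pushed along y. Bearing on the zero stop means 4 N or more on the stop for 0.2 s; over 14 N bends it. The push on the thumb is the stop's force plus the gate's 4 N, so a standing push of 10 to 13 N is right.
- thumb (a joint): Play of the thumb slide in the gate, in m: its place along y from the gate's middle, -0.005 (taken up backward: it pulls the gate to -y) to +0.005 (taken up forward: it drives the gate to +y). Between the ends it moves alone against about 0.7 N while the gate stands still. Above 0.003 counts as taken up forward; starts between -0.0045 and 0.
- mark: The set mark: grey rider block, 12 mm (x) by 14 mm (y) by 8 mm high, fixed on the deck on the +x side of the slide, with a white line 3 mm wide across its top. Origin: under the line's end next to the gate, at deck height; axes as the dispenser's. The pointer is on the mark when pointer and mark have the same y in the dispenser's frame, within 2 mm.
- button (a joint): Travel of the green push button in m: 0 up, 0.006 fully down (5 N); down counts from 0.005. It springs back. It must not be pressed with more than 25 N.
- button_top (a point): Centre of the top of the green round button, 26 mm across, at the +y end of the deck.
- ring_cone: White ceramic ring cone, 52 mm across the foot, 70 mm high, standing on the ledge on the dispenser's +x side; origin under its centre. Leave alone.
- magnifier: Round glass magnifier lying flat, lens frame 86 mm across, 10 mm thick, black handle 85 mm long to its +y; origin under the lens centre, on the dispenser's -x side. Leave alone.
- comb: Red acrylic comb lying flat, 36 by 120 by 5 mm, on the dispenser's +x side. Leave alone.
- hair_clip: Stainless hair clip lying flat, 14 by 62 by 8 mm, on the dispenser's +x side. Leave alone.

How it is judged:
On the way, in this order (a step that is already met when the one before it is completed fails the run):
1. the gate has been pushed back onto its zero stop and bears on it with at least 4 N (contact force between gate_foot and anything else above 4 N), for 0.2 s.
2. the pointer is on the mark with the play taken up forward (y of pointer in the frame of mark between -0.002 and 0.002 m and value of joint thumb above 0.003 m), for 0.2 s.
3. the green button is pressed right down, with the gate on its mark (y of pointer in the frame of mark between -0.002 and 0.002 m and value of joint button above 0.005 m), for 0.1 s.
At the end, for the whole second after the job is handed in: The red pointer stands within 2 mm of the white mark along the slide, at rest, with the thumb slide's play taken up forward (more than 3 mm forward of its middle) and the button up again (all of step 2 and value of joint button below 0.0015 m and linear speed of gate below 0.005 m/s); the robot touches nothing.
It fails at once if the gate is driven forward while more than 3 mm past the mark (overshoot) (y of pointer in the frame of mark above 0.003 m and value of joint thumb above 0.003 m).
It fails at once if the gate is pressed on the zero stop with more than 14 N (contact force between gate_foot and anything else above 14 N).
It fails at once if the dispenser's button is pressed with more than 25 N (contact force between anything else and button above 25 N).
It fails at once if the ring cone, magnifier, comb or hair clip is moved more than 15 mm (distance of any of ring_cone, magnifier, comb, hair_clip from where it was at the start of the episode above 0.015 m).
It also fails if it takes over 72 s, if anything falls off the work surface, if the arm or the gripper's body presses on something with over 40 N, if the wrist force passes 120 N, or if a joint passes its speed limit or range.

## Robot

A 6-joint arm with a two-finger parallel gripper is mounted at the origin on the work surface. World frame = base frame: x ahead of the robot, y to its left, z up, the work surface at z = 0. Lengths are in m, angles in rad, forces in N, time in s.
With the tool pointing down it reaches from about 0.375 to 0.975 m from the base axis. Payload 3.8 kg.
Tool frame: the origin (TCP) lies at the very end of the fingers, on their centre line; the grasp point (between the pads) lies bot.grasp_offset behind it (bot.grasp_offset is the distance from the TCP to the grasp point, in m); y points along the fingers, x is the direction in which the jaws open and shut, and the axes are right-handed (so a half turn about y gives the same grasp; the last joint's range is limited). The gripper opens to 85 mm and grips with 20 to 120 N. Pads are 22 mm wide; open, the fingers measure 114 mm over their backs; the gripper's body (76 mm by 85 mm) begins 54 mm behind the grasp point. The pads swing forward as they close: fully open they stand 13 mm farther back than shut.
Start: joints at [-1.331, 0.264, 1.604, -0, 1.274, -0.037], TCP at [0.184, -0.649, 0.231] pointing down, gripper open.
Joint ranges: [-2.63, 2.63], [-0.94, 2.18], [0.31, 2.57], [-1.31, 4.45], [0, 2.66], [-2.55, 2.55]. Speed limits (rad/s): [2.57, 2.57, 3.14, 3.14, 3.14, 3.14].

## Interface

Orientations are given as a rotation vector (axis times angle).
In Python, from workcell import sensors, read_camera, job, bot gives the robot as it stands.
- The arm moves only by the tool arm_command, never from a script. Its argument "deltas" is a list of rows, each a list of 4 numbers: the shift along the tool's x, y, z in m, then the turn about the tool's y in rad. A call has 1 to 20 rows; each row shifts and turns the commanded pose from where the row before left it, along the tool's axes as they then stand; what a row does not reach is not made up. A row lasts 1/8 s, in which the tool goes at most 62.5 mm and 10.7 degrees, less where a joint would pass 70% of its speed; a pose out of reach is approached as far as the arm can. A call is refused whole if a number of a shift passes 0.0625 or a number of a turn 0.188, either way. A call with a gripper value outside its range is refused whole. "fingers" is the finger opening in m, from 0 to 0.0854, set as the call begins (left out, the last holds). The fingers move at their own pace and stop on an object; "newtons" is the grip in N (left out, the last holds). Time passes only in rows, so rows that do not move let the fingers close. It gives the time, the measured TCP pose, the force and the opening at its end, in the units of the state.
- sensors.read_state(): the state, without advancing time (a new reading comes with each control period).
- read_camera(name): name is "side" or "top" or "wrist"; returns a dict with "color" (480x640x3 uint8, red, green, blue), "vfov" (degrees; the focal length in pixels is half the picture's height over the tangent of half this angle, whatever the lens; pixels are square), "cx", "cy" (the principal point, pixels), "dist_coeffs" ([k1, k2, p1, p2, k3] as OpenCV has them; the pictures are not rectified), "R" (3x3) and "t" (3): a world point X has camera coordinates R X + t; the wrist camera has in their place "T_tool_cam" (4x4, takes a point from camera to tool coordinates, whose origin is the TCP and whose axes are the tool frame's). Camera axes: x right, y down, z forward; pixel columns grow to the right and rows downward; lengths in m; the calibration is good to about 2 mm. A picture is of the moment at which its call begins: read the wrist's pose just before it. There is no depth.
- job.finish_job(): hands the job in, once; it reports no verdict.
The state is a dict: "time": time; "q": joint angles; "joint_vel": joint speeds; "joint_torque": joint torques, N m; "tool_pos": TCP position; "tcp_rot": TCP orientation; "wrist_force": force on the tool from outside, world axes, zero at the start; "torque": the same for the moment, N m; "width": opening from 0.0 (shut) to 1.0 (fully open).
Only numpy, scipy, OpenCV 4.12 (cv2) and the standard library are available. Lean on these libraries where they do the work, as an engineer would, in place of code of your own. Each camera call takes 0.05 s, during which the arm holds its last target.

## Working session

There is one attempt and no reset: what is moved stays moved. The work goes in short steps, Python scripts to look and compute and a tool call to move; the robot and the scene stay as the last step left them, time stands still between calls to the robot, and variables do not carry over. Pictures are saved under pics/ and viewed, and the job is handed in when it is done.

Besides the shell and the picture viewer there is one more tool, called after ">>>" in YAML: its name, and indented under it one key for each argument. arm_command: Moves the arm, as the interface text tells. Its arguments: {"type":"object","properties":{"deltas":{"type":"array"},"fingers":{"type":"number"},"newtons":{"type":"number"}},"required":["deltas"]}

```bash
ls; mkdir -p pics; cat > h.py <<'E'
import numpy as np,cv2
from scipy.spatial.transform import Rotation as Rn
from workcell import sensors, read_camera, job, bot
def cam(name):
    s=sensors.read_state(); c=read_camera(name)
    f=240/np.tan(np.radians(c["vfov"])/2)
    K=np.array([[f,0,c["cx"]],[0,f,c["cy"]],[0,0,1]])
    if "R" in c: R,t=np.array(c["R"]),np.array(c["t"])
    else:
        T=np.eye(4);T[:3,:3]=Rn.from_rotvec(s["tcp_rot"]).as_matrix();T[:3,3]=s["tool_pos"]
        M=np.linalg.inv(T@np.array(c["T_tool_cam"]));R,t=M[:3,:3],M[:3,3]
    d=np.array(c["dist_coeffs"],float)
    return dict(img=c["color"],K=K,R=R,t=t,d=d)
def save(c,n): 
    cv2.imwrite("pics/"+n+".png",c["img"][:,:,::-1]); np.savez("pics/"+n+".npz",**c)
def load(n): return dict(np.load("pics/"+n+".npz"))
def onplane(c,uv,z):
    p=cv2.undistortPoints(np.array(uv,float).reshape(-1,1,2),c["K"],c["d"]).reshape(-1,2)
    r=np.c_[p,np.ones(len(p))]@c["R"]; o=-c["R"].T@c["t"]
    return o+r*((z-o[2])/r[:,2])[:,None]
def proj(c,X):
    return cv2.projectPoints(np.array(X,float).reshape(-1,1,3),cv2.Rodrigues(c["R"])[0],c["t"],c["K"],c["d"])[0].reshape(-1,2)
E
python3 - <<'E'
from h import *
print(sensors.read_state(), bot.grasp_offset)
for n in ["side","top","wrist"]:
    c=cam(n); save(c,n+"0"); print(n,-c["R"].T@c["t"],c["R"][2],c["d"])
E
```

```text
pics
{'time': 0.0, 'q': array([-1.33089799e+00,  2.64738405e-01,  1.60537191e+00,  8.03157531e-06,
        1.27369293e+00, -3.69128931e-02]), 'joint_vel': array([-8.12409226e-06,  6.14219190e-04, -3.86726381e-04,  6.68255387e-04,
       -4.35228292e-04,  2.45845482e-04]), 'joint_torque': array([-3.12052514e-03, -5.15117919e+01, -3.67317724e+01, -1.78409041e-04,
        1.30412015e-02, -7.25685368e-06]), 'tool_pos': array([ 0.18429009, -0.64859949,  0.22997309]), 'tcp_rot': array([-1.32607746,  1.00411623, -1.0012741 ]), 'wrist_force': array([-1.34782945,  0.34663284,  0.22662106]), 'torque': array([-0.06240799, -0.01255992, -0.0078286 ]), 'width': 0.9989187269885552} 0.0187
side [ 0.19376881 -0.35901968  0.45195154] [ 0.59422238  0.57888779 -0.55838041] [0.04201392 0.         0.         0.         0.        ]
top [0.44841103 0.02871792 0.71724818] [ 0.1773856  -0.02599375 -0.98379809] [-0.16679887  0.          0.          0.          0.        ]
wrist [ 0.25592696 -0.62851136  0.37326728] [-0.2798772  -0.07704247 -0.9569395 ] [-0.06235964  0.          0.          0.          0.        ]
```

View pics/top0.png

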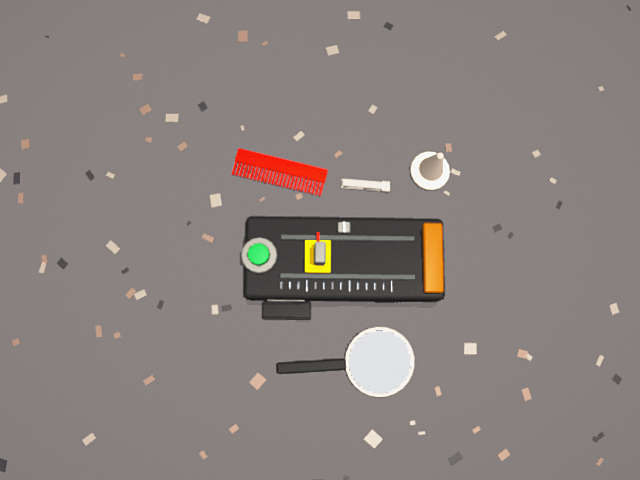

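View pics/side0.png

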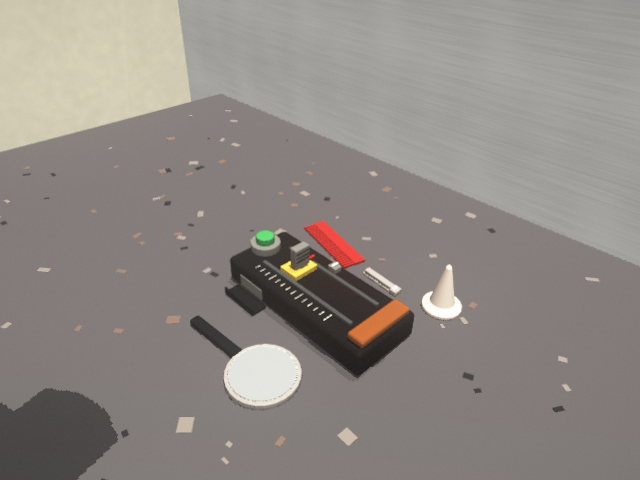

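```bash
python3 - <<'E'
from h import *
s=sensors.read_state();print(Rn.from_rotvec(s["tcp_rot"]).as_matrix())
E
```

```text
[[ 2.73277755e-01 -4.25143393e-04  9.61935075e-01]
 [-9.61933505e-01  1.73906317e-03  2.73278078e-01]
 [-1.78904823e-03 -9.99998397e-01  6.62876065e-05]]
```

The top view shows the dispenser across (250–440, 220–300), with the button at (259,254), gate at (318,256), mark at (344,227) and amber window at right. I'll zoom in to measure.

```bash
python3 - <<'E'
from h import *
t=load("top0");s=load("side0")
cv2.imwrite("pics/tz.png",cv2.resize(t["img"][205:310,235:455,::-1],None,fx=3.6,fy=3.6,interpolation=cv2.INTER_CUBIC))
cv2.imwrite("pics/sz.png",cv2.resize(s["img"][220:370,220:420,::-1],None,fx=4,fy=4,interpolation=cv2.INTER_CUBIC))
E
```

```text
(no output)
```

View pics/tz.png

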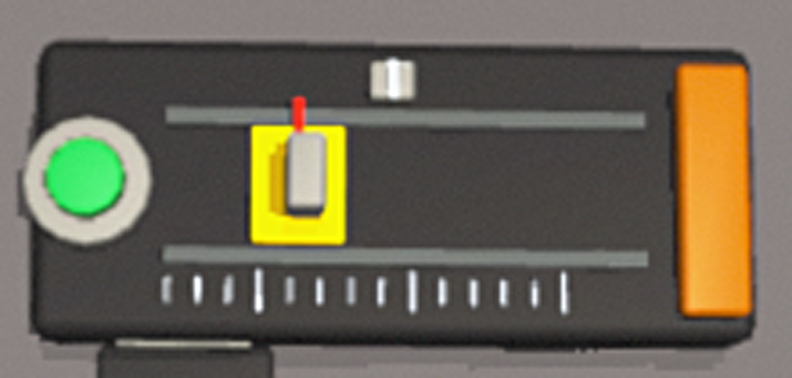

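View pics/sz.png

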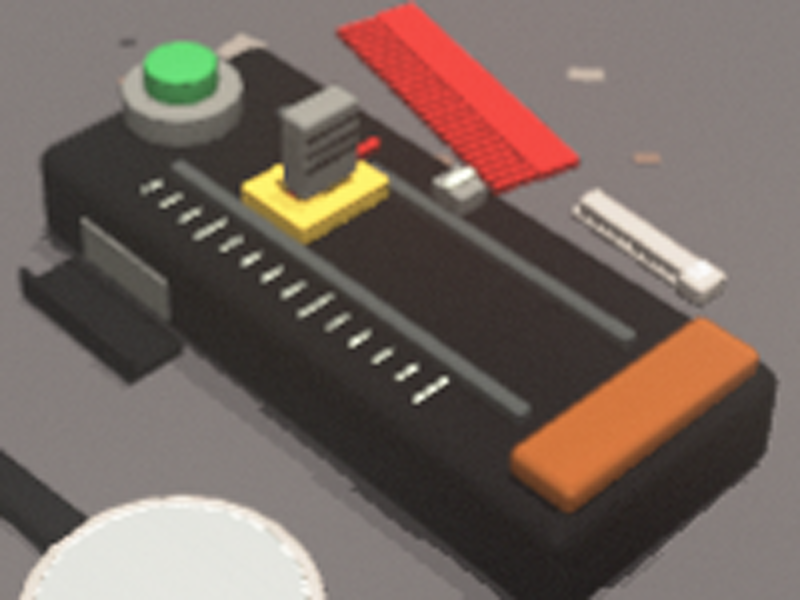

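View pics/wrist0.png

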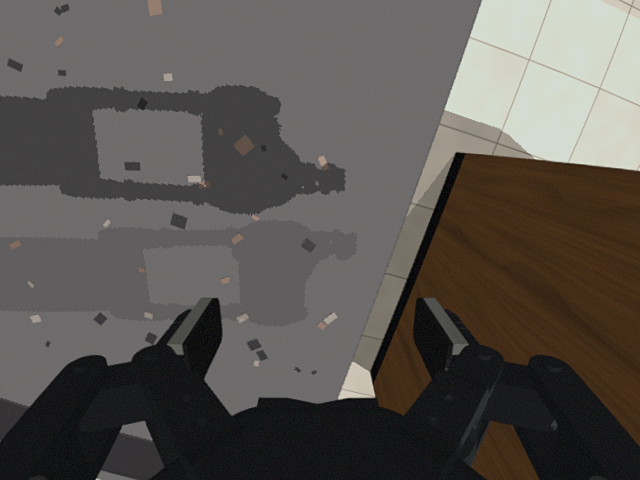

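```bash
cat > fit.py <<'E'
from h import *
from scipy.optimize import least_squares
T=load("top0");S=load("side0")
tz=lambda p:((p[0]+.5)/3.6-.5+235,(p[1]+.5)/3.6-.5+205)
sz=lambda p:((p[0]+.5)/4-.5+220,(p[1]+.5)/4-.5+220)
# params: x,y,yaw,zl, gy, my, w(window half), mx, by, bz
def D(p,l):
    c,s=np.cos(p[2]),np.sin(p[2]); return np.array([p[0]+c*l[0]-s*l[1],p[1]+s*l[0]+c*l[1],p[3]+l[2]])
obs=[]
def o(cam,px,f,w=(1,1)): obs.append((cam,px,f,w))
for px,sx,y in [((677,66),1,-.092),((681,316),-1,-.092),((748,66),1,-.116),((751,315),-1,-.116)]:
    o(T,tz(px),lambda p,sx=sx,y=y:(sx*p[6],y,.050))
for px,sx,y in [((703,318),1,-.092),((757,354),1,-.116),((513,462),-1,-.092),((568,502),-1,-.116)]:
    o(S,sz(px),lambda p,sx=sx,y=y:(sx*p[6],y,.050))
for px,sx,sy in [((251,126),1,1),((346,126),1,-1),((346,244),-1,-1),((251,244),-1,1)]:
    o(T,tz(px),lambda p,sx=sx,sy=sy:(sx*.019,p[4]+sy*.015,.049))
for px,sx,sy in [((387,184),1,-1),((305,230),-1,-1),((243,187),-1,1)]:
    o(S,sz(px),lambda p,sx=sx,sy=sy:(sx*.019,p[4]+sy*.015,.049))
o(T,tz((298,97)),lambda p:(.028,p[4],.051)); o(S,sz((379,144)),lambda p:(.028,p[4],.051))
o(T,tz((394,60)),lambda p:(p[7]+.012,p[5],.048));o(T,tz((394,98)),lambda p:(p[7],p[5],.048))
o(S,sz((445,190)),lambda p:(p[7],p[5],.048));o(S,sz((473,171)),lambda p:(p[7]+.012,p[5],.048))
o(T,tz((84,177)),lambda p:(0,p[8],p[9]));o(S,sz((182,64)),lambda p:(0,p[8],p[9]))
for px,y in [((36,180),.12),((753,190),-.12)]: o(T,tz(px),lambda p,y=y:(0,y,.04),(1,0))
for px,x in [((400,49),.05),((400,343),-.05)]: o(T,tz(px),lambda p,x=x:(x,0,.04),(0,1))
def res(p): return np.concatenate([(proj(c,D(p,f(p)))[0]-px)*w for c,px,f,w in obs])
if __name__=="__main__":
    best=None
    for yaw in [-1.57,1.57]:
        r=least_squares(res,[.45,.05,yaw,0,.03,0,.045,.035,.1,.06],loss="soft_l1",x_scale=.01)
        if best is None or r.cost<best.cost: best=r
    p=best.x
    print(best.cost,np.round(p,4),np.degrees(p[2])); print(np.round(best.fun.reshape(-1,2),1).tolist())
    for n,l in [("thumb",(0,p[4],.081)),("button",(0,p[8],p[9])),("mark",(p[7],p[5],.04)),("stop min",(0,-.064,.081)),("back",(0,-.12,.04))]: print(n,np.round(D(p,l),4))
    np.save("p.npy",p)
E
python3 fit.py
```

```text
15.681423470305095 [ 0.5471 -0.0108 -0.0243 -0.0007  0.0328  0.0022  0.0414  0.0302  0.101
  0.0623] -1.392594355777665
[[0.3, -0.5], [0.5, -0.4], [0.4, -0.1], [1.2, 0.0], [-2.3, -0.5], [0.3, 0.6], [-2.8, -2.5], [-0.3, -0.5], [0.8, -0.1], [-0.1, 0.2], [-0.4, -0.4], [0.3, -0.8], [-0.2, -0.2], [-1.7, 0.8], [-1.6, 0.7], [0.6, 0.3], [-1.1, 0.6], [-0.0, -0.3], [-0.1, -1.0], [-0.2, 0.8], [-0.7, 1.7], [0.4, -0.7], [-1.1, 0.1], [-0.5, 0.0], [1.3, 0.0], [-0.0, -2.3], [-0.0, -0.6]]
thumb [0.5479 0.022  0.0803]
button [0.5496 0.0902 0.0616]
mark [ 0.5774 -0.0094  0.0393]
stop min [ 0.5456 -0.0748  0.0803]
back [ 0.5442 -0.1308  0.0393]
```

>>> arm_command:
  deltas:
    - [0,0,0,-0.17]
    - [0,0,0,-0.17]
    - [0,0,0,-0.17]
    - [0,0,0,-0.17]
    - [0,0,0,-0.17]
    - [0,0,0,-0.17]
    - [0,0,0,-0.17]
    - [0,0,0,-0.08]
  fingers: 0
  newtons: 40

```text
time: 1.15
tool_pos: [0.1844, -0.649, 0.2307]
tcp_rot: [-1.57, 0.016, -0.016]
wrist_force: [0.5, 0.7, -0.6]
width: -0.001
```

```bash
cat >> h.py <<'E'
def rel(l,p=None):
    "shift in tool axes needed to bring TCP to dispenser point l"
    from fit import D
    p=np.load("p.npy") if p is None else p
    s=sensors.read_state();R=Rn.from_rotvec(s["tcp_rot"]).as_matrix()
    return np.round(R.T@(D(p,l)-s["tool_pos"]),4)
def where():
    p=np.load("p.npy"); s=sensors.read_state();c,n=np.cos(p[2]),np.sin(p[2]);d=s["tool_pos"]-[p[0],p[1],p[3]]
    return np.round([c*d[0]+n*d[1],-n*d[0]+c*d[1],d[2]],4)
E
python3 - <<'E'
from h import *
s=sensors.read_state();print(s["time"],s["tool_pos"],s["q"],s["width"],s["wrist_force"]);print(Rn.from_rotvec(s["tcp_rot"]).as_matrix().round(4));print(rel((0,.055,.2)))
E
```

```text
1.15 [ 0.18437088 -0.64899099  0.23070216] [-1.33091360e+00  2.64279694e-01  1.60459459e+00 -4.08717839e-06
  1.27372622e+00 -1.31025022e+00] -0.0014903262182669778 [ 0.48061403  0.7211163  -0.59881769]
[[ 9.998e-01 -2.000e-04  2.070e-02]
 [-2.070e-02  1.000e-03  9.998e-01]
 [-3.000e-04 -1.000e+00  1.000e-03]]
[0.3497 0.032  0.7005]
```

>>> arm_command:
  deltas:
    - [0.01,0,0.02,0]
    - [0.02,0,0.04,0]
    - [0.02,0,0.04,0]
    - [0.02,0,0.04,0]
    - [0.02,0,0.04,0]
    - [0.02,0,0.04,0]
    - [0.02,0,0.04,0]
    - [0.02,0,0.04,0]
    - [0.02,0,0.04,0]
    - [0.02,0,0.04,0]
    - [0.02,0,0.04,0]
    - [0.02,0,0.04,0]
    - [0.02,0,0.04,0]
    - [0.02,0,0.04,0]
    - [0.02,0,0.04,0]
    - [0.02,0,0.04,0]
    - [0.02,0,0.04,0]
    - [0.01,0,0.02,0]
    - [0.01,0,0.02,0]
    - [0,0,0,0]

```text
time: 3.65
tool_pos: [0.5513, 0.043, 0.2311]
tcp_rot: [-1.571, 0.018, -0.018]
wrist_force: [0.7, -0.1, -0.8]
width: 0.001
```

```bash
python3 - <<'E'
from h import *
c=cam("wrist");save(c,"w1");print(rel((0,.055,.062)),where())
from fit import D
p=np.load("p.npy")
for l in [(.028,p[4],.051),(p[7],p[5],.048),(0,p[4],.081),(0,p[8],p[9])]: print(proj(c,D(p,l))[0].round(1))
E
```

```text
[-0.0024  0.1698  0.002 ] [0.0025 0.0531 0.2318]
[341.8 238. ]
[343.  265.1]
[314. 247.]
[314.1 170.8]
```

View pics/w1.png

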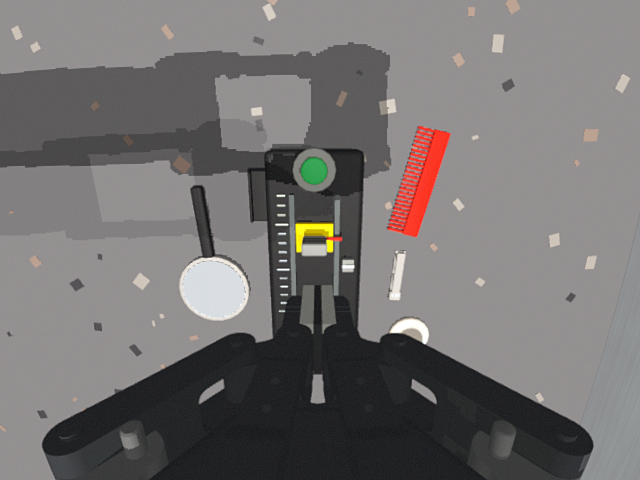

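The wrist view agrees with the model: pointer tip at (342,239), mark at about (347,265), button at (314,170). Next I descend on the +y side of the thumb.

>>> arm_command:
  deltas:
    - [-0.0025,0.02,0.002,0]
    - [0,0.03,0,0]
    - [0,0.03,0,0]
    - [0,0.03,0,0]
    - [0,0.03,0,0]
    - [0,0.02,0,0]
    - [0,0.01,0,0]
    - [0,0,0,0]

```text
time: 4.7
tool_pos: [0.5474, 0.0436, 0.0601]
tcp_rot: [-1.571, 0.021, -0.018]
wrist_force: [0.1, -0.2, -0.6]
width: -0.004
```

```bash
python3 - <<'E'
from h import *
c=cam("wrist");save(c,"w2");print(where(),sensors.read_state()["wrist_force"]);c=cam("side");save(c,"s2")
cv2.imwrite("pics/s2z.png",cv2.resize(c["img"][220:370,220:420,::-1],None,fx=4,fy=4,interpolation=cv2.INTER_CUBIC))
E
```

```text
[-0.      0.0546  0.0618] [-0.29288425 -0.59077666 -0.0507559 ]
```

View pics/w2.png

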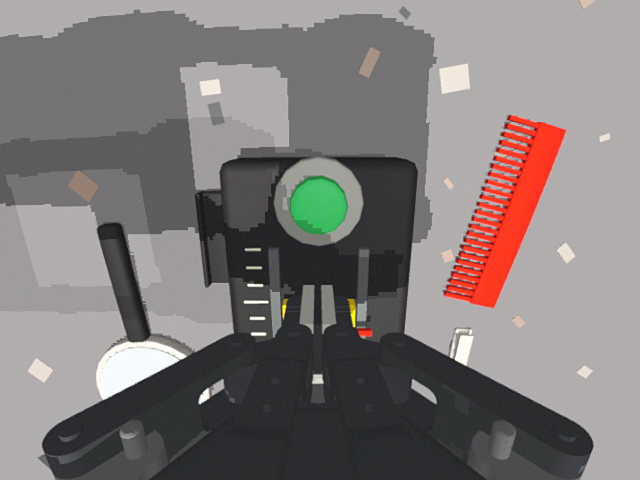

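View pics/s2z.png

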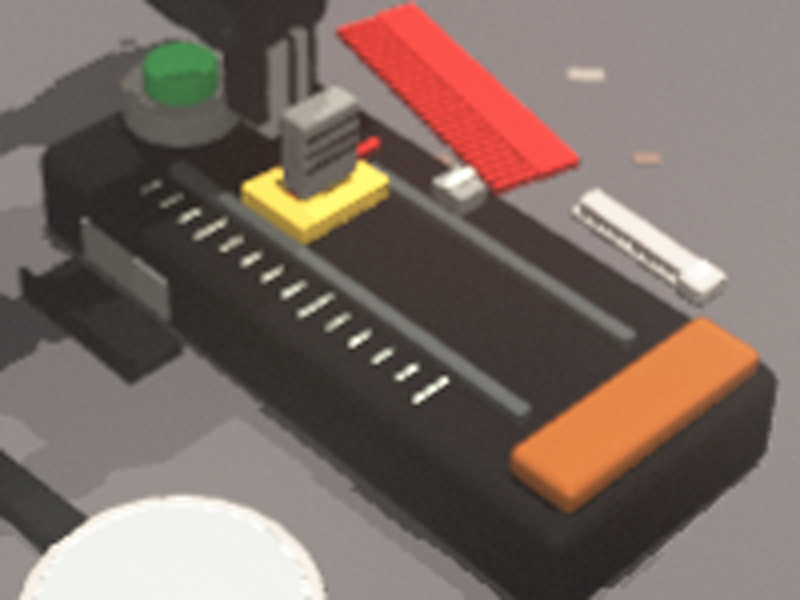

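>>> arm_command:
  deltas:
    - [0,0,-0.002,0]
    - [0,0,-0.002,0]
    - [0,0,-0.002,0]
    - [0,0,-0.004,0]
    - [0,0,-0.004,0]
    - [0,0,-0.004,0]
    - [0,0,-0.004,0]
    - [0,0,-0.004,0]
    - [0,0,-0.004,0]
    - [0,0,-0.004,0]

```text
time: 6.05
tool_pos: [0.5481, 0.0099, 0.0615]
tcp_rot: [-1.571, 0.019, -0.019]
wrist_force: [0.5, 5.0, 3.4]
width: -0.004
```

```bash
python3 - <<'E'
from h import *
print(where(),sensors.read_state()["wrist_force"]);c=cam("side");save(c,"s3")
cv2.imwrite("pics/s3z.png",cv2.resize(c["img"][220:370,220:420,::-1],None,fx=4,fy=4,interpolation=cv2.INTER_CUBIC))
print(where(),sensors.read_state()["wrist_force"])
E
```

```text
[0.0005 0.0208 0.0622] [0.53967259 4.96456805 3.4165649 ]
[0.0004 0.0203 0.0621] [0.00727656 3.46335017 2.68908395]
```

View pics/s3z.png

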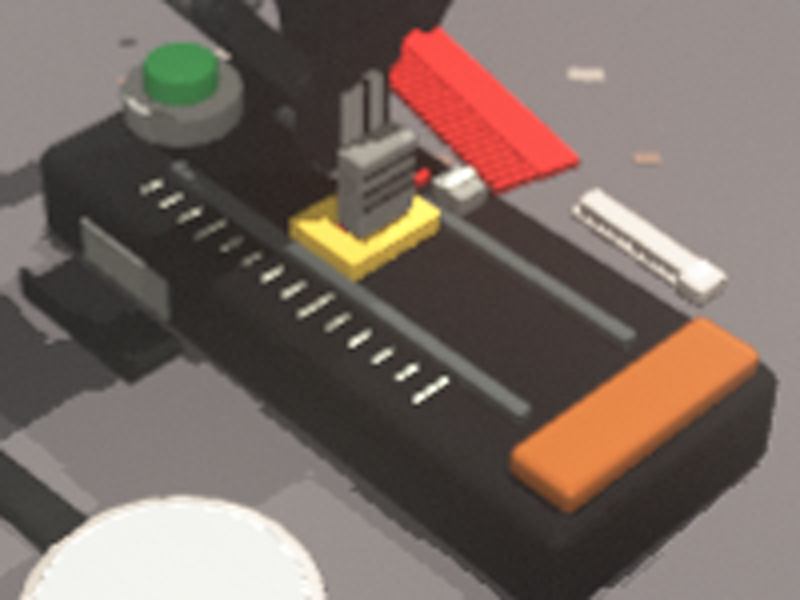

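>>> arm_command:
  deltas:
    - [0,0,-0.004,0]
    - [0,0,-0.004,0]
    - [0,0,-0.004,0]
    - [0,0,-0.004,0]
    - [0,0,-0.004,0]
    - [0,0,-0.004,0]
    - [0,0,-0.004,0]
    - [0,0,-0.004,0]
    - [0,0,-0.004,0]
    - [0,0,-0.004,0]
    - [0,0,-0.004,0]
    - [0,0,-0.004,0]
    - [0,0,-0.003,0]
    - [0,0,-0.002,0]

```text
time: 7.85
tool_pos: [0.5465, -0.043, 0.0612]
tcp_rot: [-1.571, 0.019, -0.019]
wrist_force: [1.8, 3.5, 0.1]
width: 0.001
```

```bash
python3 - <<'E'
from h import *
print(where(),sensors.read_state()["wrist_force"])
E
```

```text
[ 0.0002 -0.0322  0.0619] [1.84237908 3.46377558 0.08299777]
```

>>> arm_command:
  deltas:
    - [0,0,-0.001,0]
    - [0,0,-0.001,0]
    - [0,0,-0.001,0]
    - [0,0,-0.001,0]
    - [0,0,-0.0005,0]
    - [0,0,-0.0005,0]
    - [0,0,-0.0005,0]
    - [0,0,-0.0005,0]

```text
time: 8.85
tool_pos: [0.5464, -0.0488, 0.0612]
tcp_rot: [-1.571, 0.019, -0.019]
wrist_force: [2.0, 3.7, 0.1]
width: 0.001
```

>>> arm_command:
  deltas:
    - [0,0,-0.0003,0]
    - [0,0,-0.0003,0]
    - [0,0,0,0]

```text
time: 9.22
tool_pos: [0.5464, -0.0494, 0.0612]
tcp_rot: [-1.571, 0.019, -0.019]
wrist_force: [2.5, 3.4, -0.1]
width: 0.002
```

>>> arm_command:
  deltas:
    - [0,0,-0.0003,0]
    - [0,0,-0.0003,0]

```text
time: 9.48
tool_pos: [0.5464, -0.05, 0.0612]
tcp_rot: [-1.571, 0.019, -0.019]
wrist_force: [1.1, 3.7, -0.7]
width: -0.004
```

>>> arm_command:
  deltas:
    - [0,0,-0.0003,0]
    - [0,0,-0.0003,0]

```text
time: 9.72
tool_pos: [0.5463, -0.0506, 0.0612]
tcp_rot: [-1.571, 0.019, -0.019]
wrist_force: [1.9, 3.7, -0.9]
width: -0.002
```

>>> arm_command:
  deltas:
    - [0,0,-0.0003,0]
    - [0,0,-0.0003,0]

```text
time: 9.98
tool_pos: [0.5463, -0.0512, 0.0612]
tcp_rot: [-1.571, 0.019, -0.019]
wrist_force: [2.5, 4.3, -0.3]
width: -0.002
```

>>> arm_command:
  deltas:
    - [0,0,-0.0003,0]
    - [0,0,-0.0003,0]

```text
time: 10.22
tool_pos: [0.5463, -0.0518, 0.0612]
tcp_rot: [-1.571, 0.019, -0.019]
wrist_force: [2.0, 3.8, -0.9]
width: 0.002
```

>>> arm_command:
  deltas:
    - [0,0,-0.0003,0]
    - [0,0,-0.0003,0]

```text
time: 10.48
tool_pos: [0.5463, -0.0524, 0.0612]
tcp_rot: [-1.571, 0.019, -0.019]
wrist_force: [2.6, 3.6, -1.2]
width: 0.003
```

>>> arm_command:
  deltas:
    - [0,0,-0.0003,0]
    - [0,0,-0.0003,0]

```text
time: 10.72
tool_pos: [0.5463, -0.053, 0.0612]
tcp_rot: [-1.571, 0.019, -0.019]
wrist_force: [2.3, 3.8, -1.3]
width: 0.001
```

>>> arm_command:
  deltas:
    - [0,0,-0.0003,0]
    - [0,0,-0.0003,0]

```text
time: 10.98
tool_pos: [0.5463, -0.0536, 0.0613]
tcp_rot: [-1.571, 0.019, -0.019]
wrist_force: [1.4, 3.5, -1.0]
width: -0.002
```

>>> arm_command:
  deltas:
    - [0,0,-0.0003,0]
    - [0,0,-0.0003,0]

```text
time: 11.22
tool_pos: [0.5463, -0.0542, 0.0612]
tcp_rot: [-1.571, 0.019, -0.019]
wrist_force: [2.0, 4.0, -1.8]
width: 0.002
```

>>> arm_command:
  deltas:
    - [0,0,-0.0003,0]
    - [0,0,-0.0003,0]

```text
time: 11.48
tool_pos: [0.5463, -0.0548, 0.0612]
tcp_rot: [-1.571, 0.019, -0.019]
wrist_force: [1.6, 3.9, -2.8]
width: -0.005
```

>>> arm_command:
  deltas:
    - [0,0,-0.0003,0]
    - [0,0,-0.0003,0]

```text
time: 11.72
tool_pos: [0.5463, -0.0554, 0.0612]
tcp_rot: [-1.571, 0.019, -0.019]
wrist_force: [2.5, 3.3, -1.8]
width: -0.001
```

>>> arm_command:
  deltas:
    - [0,0,-0.0003,0]
    - [0,0,-0.0003,0]

```text
time: 11.98
tool_pos: [0.5462, -0.056, 0.0612]
tcp_rot: [-1.571, 0.019, -0.019]
wrist_force: [1.8, 4.5, -1.8]
width: -0.002
```

>>> arm_command:
  deltas:
    - [0,0,-0.0003,0]
    - [0,0,-0.0003,0]

```text
time: 12.22
tool_pos: [0.5462, -0.0566, 0.0612]
tcp_rot: [-1.571, 0.019, -0.019]
wrist_force: [1.0, 3.6, -1.8]
width: -0.002
```

>>> arm_command:
  deltas:
    - [0,0,-0.0003,0]
    - [0,0,-0.0003,0]

```text
time: 12.48
tool_pos: [0.5462, -0.0572, 0.0612]
tcp_rot: [-1.571, 0.019, -0.019]
wrist_force: [2.4, 3.7, -2.6]
width: -0.003
```

>>> arm_command:
  deltas:
    - [0,0,-0.0003,0]
    - [0,0,-0.0003,0]

```text
time: 12.72
tool_pos: [0.5462, -0.0578, 0.0613]
tcp_rot: [-1.571, 0.019, -0.019]
wrist_force: [1.4, 4.1, -2.6]
width: 0.001
```

>>> arm_command:
  deltas:
    - [0,0,-0.0003,0]
    - [0,0,-0.0003,0]

```text
time: 12.98
tool_pos: [0.5462, -0.0584, 0.0613]
tcp_rot: [-1.571, 0.019, -0.019]
wrist_force: [1.3, 3.9, -2.4]
width: 0.001
```

>>> arm_command:
  deltas:
    - [0,0,-0.0003,0]
    - [0,0,-0.0003,0]

```text
time: 13.22
tool_pos: [0.5462, -0.059, 0.0612]
tcp_rot: [-1.571, 0.019, -0.019]
wrist_force: [1.4, 3.2, -2.1]
width: -0.003
```

>>> arm_command:
  deltas:
    - [0,0,-0.0003,0]
    - [0,0,-0.0003,0]

```text
time: 13.48
tool_pos: [0.5462, -0.0596, 0.0613]
tcp_rot: [-1.571, 0.019, -0.019]
wrist_force: [1.8, 4.6, -2.8]
width: -0.003
```

>>> arm_command:
  deltas:
    - [0,0,-0.0003,0]
    - [0,0,-0.0003,0]

```text
time: 13.72
tool_pos: [0.5462, -0.0601, 0.0612]
tcp_rot: [-1.57, 0.019, -0.019]
wrist_force: [1.6, 5.0, -2.0]
width: -0.0
```

>>> arm_command:
  deltas:
    - [0,0,-0.0002,0]
    - [0,0,0,0]

```text
time: 13.98
tool_pos: [0.5462, -0.0601, 0.0613]
tcp_rot: [-1.57, 0.019, -0.019]
wrist_force: [1.5, 5.5, -2.0]
width: 0.001
```

>>> arm_command:
  deltas:
    - [0,0,-0.0003,0]
    - [0,0,0,0]

```text
time: 14.22
tool_pos: [0.5461, -0.0601, 0.0613]
tcp_rot: [-1.57, 0.019, -0.019]
wrist_force: [2.1, 5.8, -1.6]
width: 0.0
```

>>> arm_command:
  deltas:
    - [0,0,-0.0004,0]
    - [0,0,0,0]

```text
time: 14.48
tool_pos: [0.5462, -0.0602, 0.0613]
tcp_rot: [-1.569, 0.019, -0.019]
wrist_force: [1.8, 7.5, -1.7]
width: 0.003
```

>>> arm_command:
  deltas:
    - [0,0,-0.0005,0]
    - [0,0,0,0]

```text
time: 14.72
tool_pos: [0.5462, -0.0603, 0.0613]
tcp_rot: [-1.569, 0.019, -0.019]
wrist_force: [1.9, 7.9, -3.0]
width: -0.002
```

>>> arm_command:
  deltas:
    - [0,0,-0.0005,0]
    - [0,0,0,0]

```text
time: 14.98
tool_pos: [0.5461, -0.0604, 0.0613]
tcp_rot: [-1.568, 0.02, -0.019]
wrist_force: [2.5, 10.3, -1.7]
width: 0.001
```

>>> arm_command:
  deltas:
    - [0,0,-0.0004,0]
    - [0,0,0,0]
    - [0,0,0,0]

```text
time: 15.35
tool_pos: [0.5461, -0.0605, 0.0613]
tcp_rot: [-1.567, 0.02, -0.019]
wrist_force: [0.8, 11.1, -1.3]
width: 0.0
```

```bash
python3 - <<'E'
from h import *
for i in range(3):
    print(where(),sensors.read_state()["wrist_force"]); c=cam("top"); c2=cam("side")
save(c,"t4");save(c2,"s4")
cv2.imwrite("pics/s4z.png",cv2.resize(c2["img"][220:370,220:420,::-1],None,fx=4,fy=4,interpolation=cv2.INTER_CUBIC))
E
```

```text
[ 0.0002 -0.0496  0.062 ] [ 0.77586872 11.08152208 -1.32090702]
[ 0.0002 -0.0496  0.062 ] [ 1.79316218 11.42218642 -1.12232272]
[ 0.0002 -0.0496  0.062 ] [ 2.18929066 10.23556276 -1.33286705]
```

View pics/s4z.png

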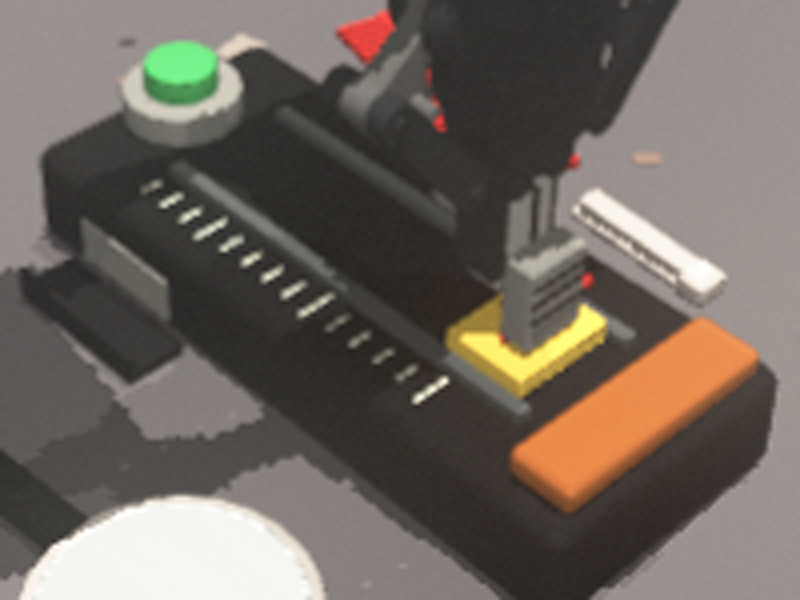

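>>> arm_command:
  deltas:
    - [0,0,0.003,0]
    - [0,0,0.004,0]
    - [0,0,0.004,0]
    - [0,-0.02,0,0]
    - [0,-0.02,0,0]
    - [0,0,0,0]
    - [0,0,-0.02,0]
    - [0,0,-0.03,0]
    - [0,0,0,0]

```text
time: 16.77
tool_pos: [0.5443, -0.1038, 0.1001]
tcp_rot: [-1.571, 0.022, -0.019]
wrist_force: [-0.1, 0.3, -0.8]
width: 0.001
```

```bash
python3 - <<'E'
from h import *
print(where(),sensors.read_state()["wrist_force"],rel((0,-.09,.062)))
c=cam("wrist");save(c,"w5");c2=cam("side");save(c2,"s5")
cv2.imwrite("pics/s5z.png",cv2.resize(c2["img"][220:370,220:420,::-1],None,fx=4,fy=4,interpolation=cv2.INTER_CUBIC))
E
```

```text
[-0.0006 -0.093   0.1008] [-0.13459308  0.34763456 -0.75802758] [0.0007 0.0388 0.003 ]
```

View pics/s5z.png

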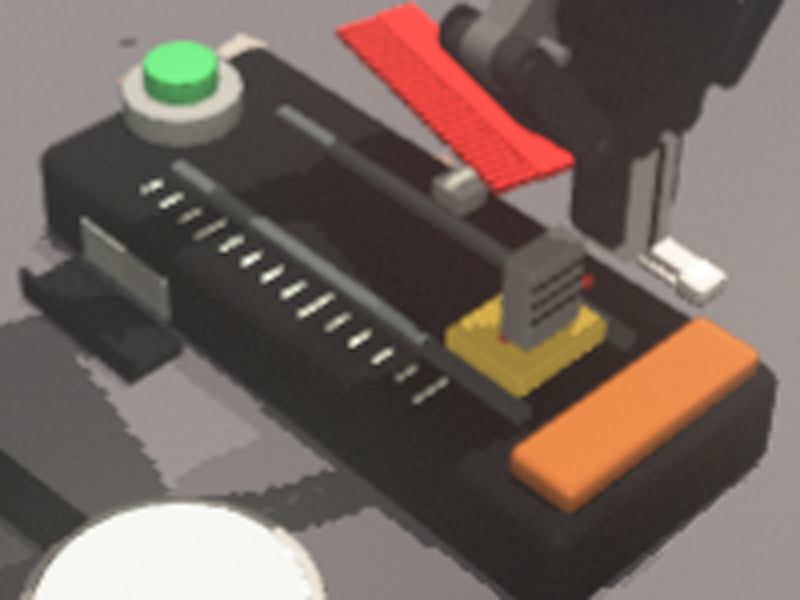

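View pics/w5.png

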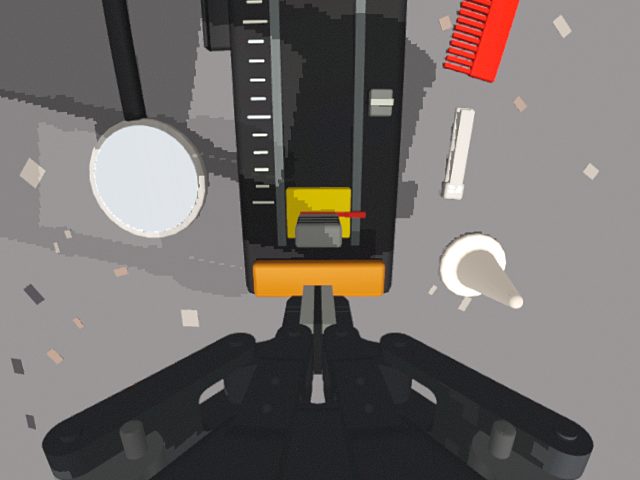

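>>> arm_command:
  deltas:
    - [0,0.01,0,0]
    - [0,0.015,0,0]
    - [0,0.008,0,0]
    - [0,0.004,0,0]
    - [0,0,0,0]
    - [0,0,0.002,0]
    - [0,0,0.002,0]
    - [0,0,0.002,0]
    - [0,0,0.003,0]
    - [0,0,0.003,0]
    - [0,0,0.004,0]
    - [0,0,0.004,0]
    - [0,0,0.004,0]
    - [0,0,0.004,0]
    - [0,0,0.004,0]
    - [0,0,0.004,0]
    - [0,0,0.004,0]

```text
time: 19.0
tool_pos: [0.5462, -0.0613, 0.0644]
tcp_rot: [-1.571, 0.019, -0.019]
wrist_force: [-0.3, -4.4, 1.8]
width: -0.003
```

```bash
python3 - <<'E'
from h import *
print(where(),sensors.read_state()["wrist_force"])
c=cam("wrist");save(c,"w6");c2=cam("side");save(c2,"s6")
cv2.imwrite("pics/s6z.png",cv2.resize(c2["img"][220:370,220:420,::-1],None,fx=4,fy=4,interpolation=cv2.INTER_CUBIC))
E
```

```text
[ 0.0003 -0.0504  0.0651] [-0.33459836 -4.3686355   1.78313459]
```

View pics/s6z.png

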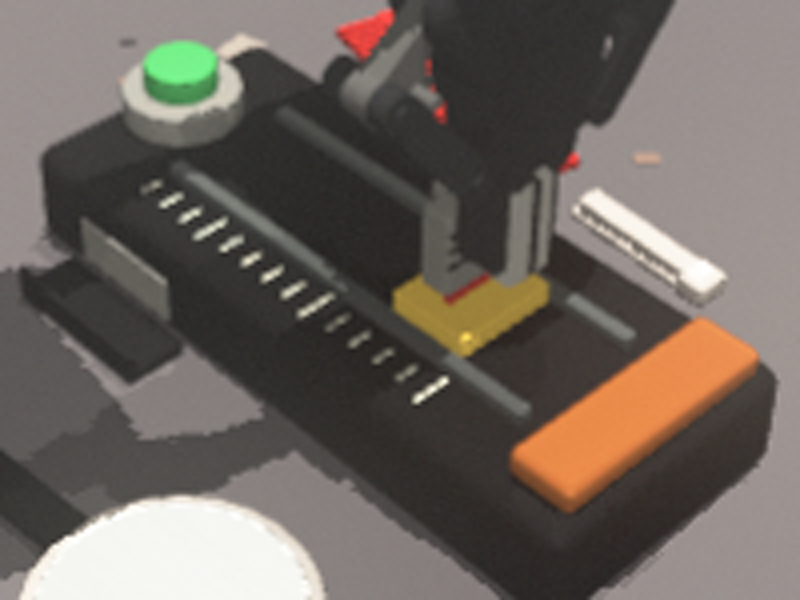

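View pics/w6.png

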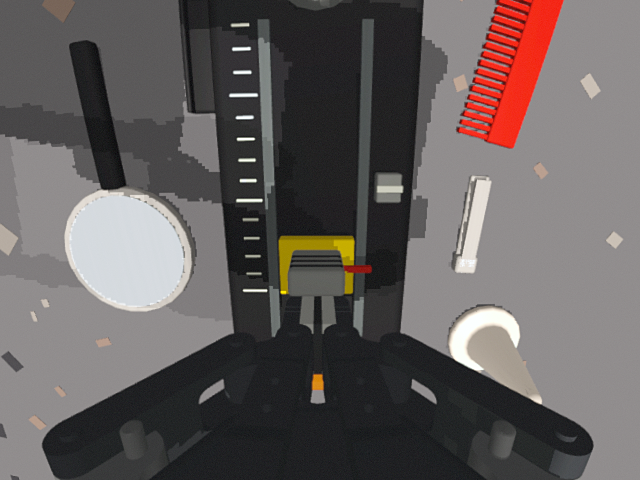

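```bash
cat >> h.py <<'E'
def disp(X):
    p=np.load("p.npy");c,n=np.cos(p[2]),np.sin(p[2]);d=np.asarray(X)-[p[0],p[1],p[3]]
    return np.c_[c*d[:,0]+n*d[:,1],-n*d[:,0]+c*d[:,1],d[:,2]]
def gap(c,pp,mm):
    z0=np.load("p.npy")[3]
    a=disp(onplane(c,pp,z0+.051));b=disp(onplane(c,mm,z0+.048));print("pointer",a.round(4).tolist(),"mark",b.round(4).tolist());return a[:,1].mean()-b[:,1].mean()
E
python3 - <<'E'
from h import *
c=load("w6");img=c["img"]
cv2.imwrite("pics/w6z.png",cv2.resize(img[160:300,270:420,::-1],None,fx=4,fy=4,interpolation=cv2.INTER_NEAREST))
print(gap(c,[(370,269)],[(378,188.5),(402,188.5)]))
c=load("w5");print(gap(c,[(364,215)],[(371,102),(392,102)]))
E
```

```text
pointer [[0.0275, -0.039, 0.051]] mark [[0.03, 0.0016, 0.048], [0.0416, 0.0016, 0.048]]
-0.04055746631418893
pointer [[0.0275, -0.0614, 0.051]] mark [[0.0296, 0.002, 0.048], [0.0413, 0.0021, 0.048]]
-0.06344713802914985
```

View pics/w6z.png

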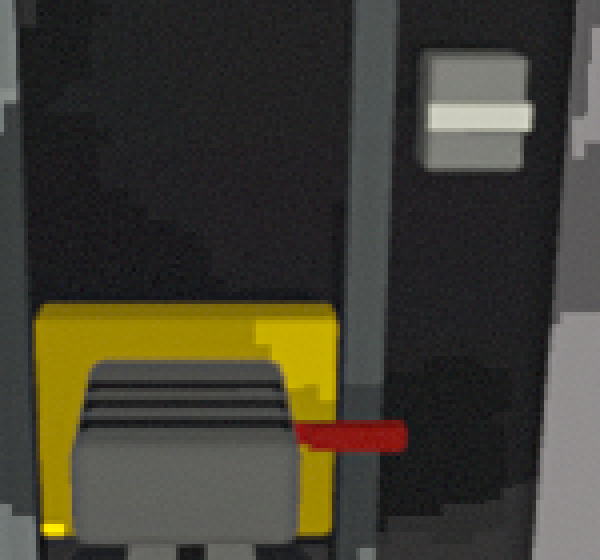

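>>> arm_command:
  deltas:
    - [0,0,0.004,0]
    - [0,0,0.004,0]
    - [0,0,0.004,0]
    - [0,0,0.004,0]
    - [0,0,0.004,0]
    - [0,0,0.004,0]
    - [0,0,0.004,0]
    - [0,0,0.003,0]
    - [0,0,0.002,0]
    - [0,0,0,0]

```text
time: 20.35
tool_pos: [0.5469, -0.0282, 0.0642]
tcp_rot: [-1.57, 0.019, -0.019]
wrist_force: [0.1, -2.8, 2.7]
width: -0.003
```

```bash
python3 - <<'E'
from h import *
print(where(),sensors.read_state()["wrist_force"])
c=cam("wrist");save(c,"w7");img=c["img"]
cv2.imwrite("pics/w7z.png",cv2.resize(img[160:300,270:420,::-1],None,fx=4,fy=4,interpolation=cv2.INTER_NEAREST))
E
```

```text
[ 0.0002 -0.0173  0.0649] [ 0.05432132 -2.82763525  2.71643995]
```

View pics/w7z.png

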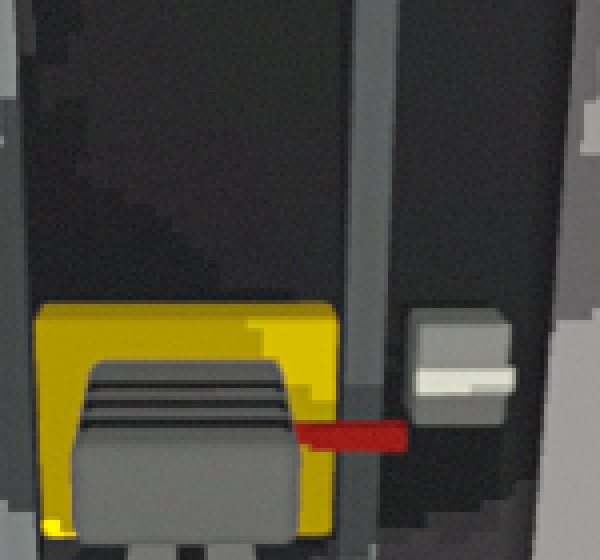

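```bash
python3 - <<'E'
from h import *
print(gap(load("w7"),[(371,268.6)],[(374,254.6),(398,254.6)]))
E
```

```text
pointer [[0.0279, -0.0055, 0.051]] mark [[0.0296, 0.0009, 0.048], [0.0419, 0.0009, 0.048]]
-0.006487556462758042
```

>>> arm_command:
  deltas:
    - [0,0,0.002,0]
    - [0,0,0.0015,0]
    - [0,0,0.001,0]
    - [0,0,0,0]

```text
time: 20.9
tool_pos: [0.547, -0.0239, 0.0642]
tcp_rot: [-1.571, 0.019, -0.019]
wrist_force: [1.5, -3.1, 1.1]
width: 0.006
```

```bash
python3 - <<'E'
from h import *
print(where(),sensors.read_state()["wrist_force"])
c=cam("wrist");save(c,"w8");img=c["img"];print(where())
cv2.imwrite("pics/w8z.png",cv2.resize(img[160:300,270:420,::-1],None,fx=4,fy=4,interpolation=cv2.INTER_NEAREST))
E
```

```text
[ 0.0002 -0.0131  0.0649] [ 1.48726403 -3.08396727  1.09115465]
[ 0.0002 -0.0131  0.0648]
```

View pics/w8z.png

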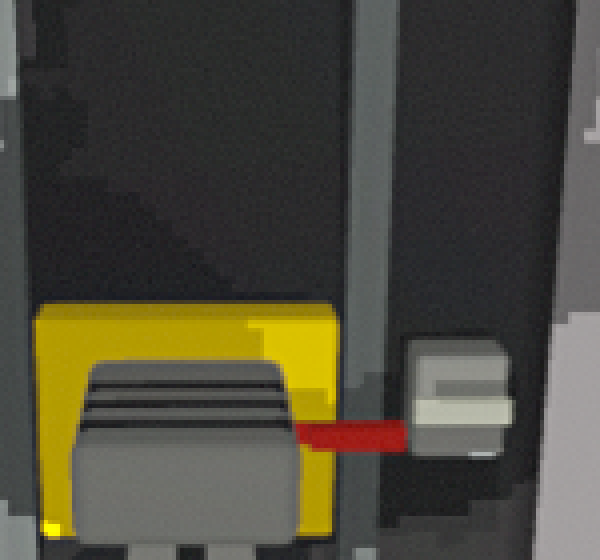

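```bash
python3 - <<'E'
from h import *
c=load("w8")
print(gap(c,[(371,268.6)],[(374,262.3),(397,262.3)]))
z0=np.load("p.npy")[3]
for z in (.049,.051,.053): print(disp(onplane(c,[(371,268.6)],z0+z))[0,1])
E
```

```text
pointer [[0.0278, -0.0013, 0.051]] mark [[0.0297, 0.001, 0.048], [0.0416, 0.001, 0.048]]
-0.002279929250477832
-0.002071833990258283
-0.0012769086629937439
-0.0004819833357291741
```

>>> arm_command:
  deltas:
    - [0,0,0.001,0]
    - [0,0,0.0005,0]
    - [0,0,0.0004,0]
    - [0,0,0,0]
    - [0,0,0,0]

```text
time: 21.58
tool_pos: [0.547, -0.0221, 0.0642]
tcp_rot: [-1.571, 0.019, -0.019]
wrist_force: [-0.6, -3.8, 0.2]
width: 0.002
```

```bash
python3 - <<'E'
from h import *
print(where(),sensors.read_state()["wrist_force"])
c=cam("wrist");save(c,"w9");img=c["img"];print(where())
cv2.imwrite("pics/w9z.png",cv2.resize(img[160:300,270:420,::-1],None,fx=4,fy=4,interpolation=cv2.INTER_NEAREST))
c=cam("top");save(c,"t9");cv2.imwrite("pics/t9z.png",cv2.resize(c["img"][205:310,235:455,::-1],None,fx=3.6,fy=3.6,interpolation=cv2.INTER_CUBIC))
E
```

```text
[ 0.0002 -0.0112  0.0649] [-0.56656003 -3.80690204  0.20056926]
[ 0.0002 -0.0112  0.0649]
```

View pics/w9z.png

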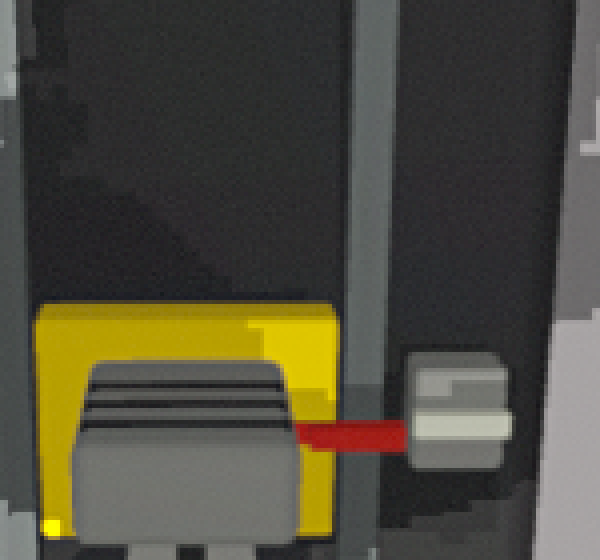

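View pics/t9z.png

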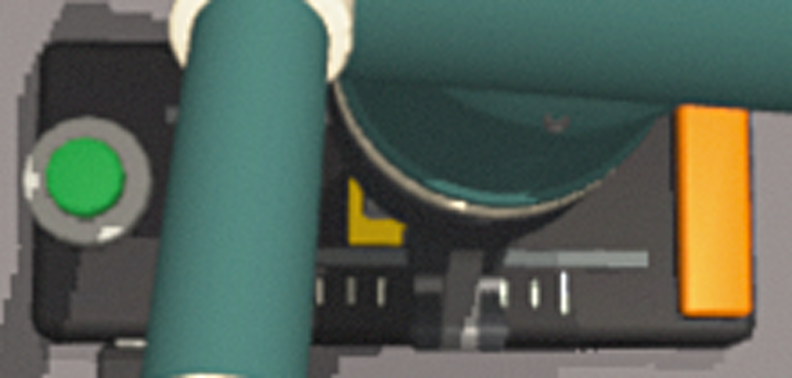

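>>> arm_command:
  deltas:
    - [0,0,-0.003,0]
    - [0,0,-0.005,0]
    - [0,0,-0.007,0]
    - [0,-0.01,-0.02,0]
    - [0,-0.03,-0.02,0]
    - [0,-0.02,-0.01,0]
    - [0,0,0,0]

```text
time: 22.55
tool_pos: [0.5475, -0.0891, 0.1271]
tcp_rot: [-1.572, 0.016, -0.025]
wrist_force: [1.1, 0.3, 0.7]
width: -0.004
```

```bash
python3 - <<'E'
from h import *
print(where(),sensors.read_state()["wrist_force"])
c=cam("wrist");save(c,"w10");img=c["img"]; print("cam",disp([-c["R"].T@c["t"]]))
p=np.load("p.npy");from fit import D
u,v=proj(c,D(p,(.028,p[5],.05)))[0].astype(int);u0,v0=max(0,u-80),max(0,v-60);print(u0,v0)
cv2.imwrite("pics/w10z.png",cv2.resize(img[v0:v0+120,u0:u0+160,::-1],None,fx=5,fy=5,interpolation=cv2.INTER_NEAREST))
c=cam("side");save(c,"s10");cv2.imwrite("pics/s10z.png",cv2.resize(c["img"][230:310,260:380,::-1],None,fx=6,fy=6,interpolation=cv2.INTER_CUBIC))
E
```

```text
[ 0.0022 -0.0783  0.1278] [1.10865144 0.34401214 0.68438082]
cam [[ 0.00192958 -0.00386922  0.27091809]]
276 70
```

View pics/w10z.png

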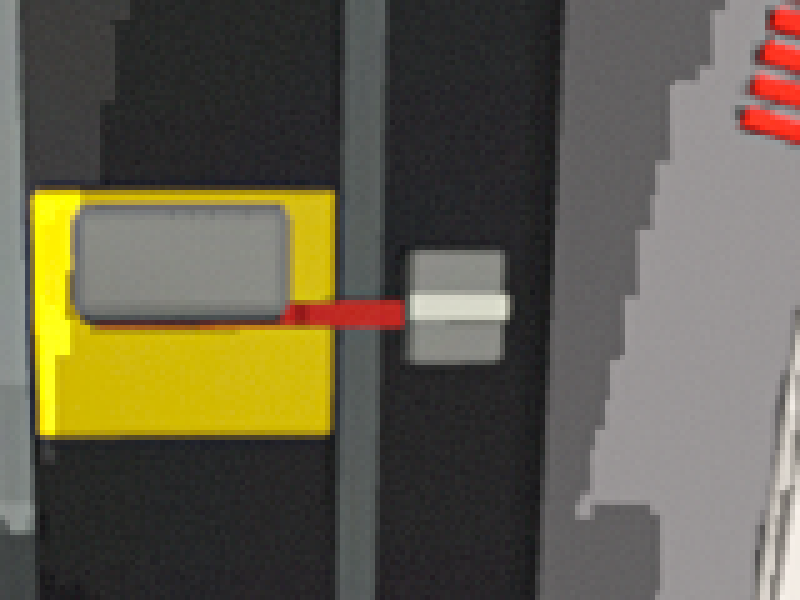

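View pics/s10z.png

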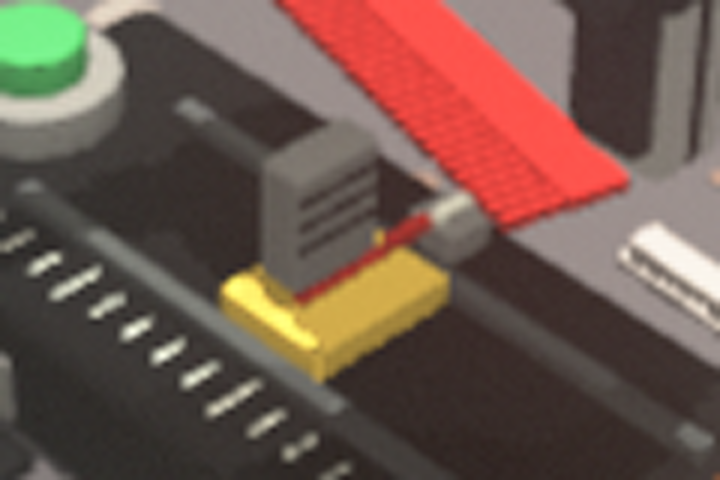

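```bash
python3 - <<'E'
from h import *
c=load("w10")
f=lambda x,y:((x+.5)/5-.5+276,(y+.5)/5-.5+70)
print(gap(c,[f(402,315)],[f(411,308),f(508,308)]))
p=np.load("p.npy");z0=p[3]
print(disp(onplane(c,[f(180,190),f(180,437)],z0+.049)), disp(onplane(c,[f(180,206),f(180,322)],z0+.081)))
s=load("s10");g=lambda x,y:((x+.5)/6-.5+260,(y+.5)/6-.5+230)
print(gap(s,[g(432,220)],[g(438,218),g(470,198)]))
E
```

```text
pointer [[0.0277, 0.0009, 0.051]] mark [[0.0292, 0.0018, 0.048], [0.0417, 0.0019, 0.048]]
-0.0009637446480146351
[[-0.00042958  0.01606634  0.049     ]
 [-0.00061534 -0.01439717  0.049     ]] [[-9.91109630e-05  1.15524401e-02  8.10000000e-02]
 [-1.71903577e-04 -5.29484009e-04  8.10000000e-02]]
pointer [[0.0306, 0.0012, 0.051]] mark [[0.0349, 0.0035, 0.048], [0.0451, 0.0038, 0.048]]
-0.0024452581832304686
```

```bash
python3 - <<'E'
from h import *
print(where(),rel((0,-.028,.064)),sensors.read_state()["tcp_rot"])
E
```

```text
[ 1.00e-04 -7.68e-02  1.25e-01] [-0.0002  0.061   0.0488] [-1.57056817  0.01940949 -0.01983455]
```

Three views put the gap at −0.25 to −1.0 mm, and the coarser side view at more. I'll nudge forward about 0.8 mm to centre it.

>>> arm_command:
  deltas:
    - [0,0.01,0.02,0]
    - [0,0.02,0.018,0]
    - [0,0.02,0.01,0]
    - [0,0.01,0,0]
    - [0,0,0.006,0]
    - [0,0,0.005,0]
    - [0,0,0.003,0]
    - [0,0,0.002,0]
    - [0,0,0,0]
    - [0,0,0,0]

```text
time: 23.9
tool_pos: [0.5472, -0.0233, 0.0645]
tcp_rot: [-1.571, 0.019, -0.019]
wrist_force: [-0.4, 0.3, 0.2]
width: 0.002
```

```bash
python3 - <<'E'
from h import *
print(where(),sensors.read_state()["wrist_force"])
E
```

```text
[ 0.0003 -0.0125  0.0652] [-0.41279424  0.32460446  0.18207351]
```

Not touching yet; going 2.1 mm further.

>>> arm_command:
  deltas:
    - [0,0,0.001,0]
    - [0,0,0.0005,0]
    - [0,0,0.0003,0]
    - [0,0,0.0003,0]
    - [0,0,0,0]
    - [0,0,0,0]
    - [0,0,0,0]

```text
time: 24.78
tool_pos: [0.5472, -0.0211, 0.0643]
tcp_rot: [-1.571, 0.019, -0.019]
wrist_force: [-1.0, -3.9, 0.7]
width: 0.004
```

```bash
python3 - <<'E'
from h import *
print(where(),sensors.read_state()["wrist_force"])
E
```

```text
[ 0.0003 -0.0103  0.065 ] [-1.00736499 -3.85282972  0.72966299]
```

>>> arm_command:
  deltas:
    - [0,0,-0.003,0]
    - [0,0,-0.005,0]
    - [0,0,-0.007,0]
    - [0,-0.01,-0.02,0]
    - [0,-0.03,-0.02,0]
    - [0,-0.02,-0.01,0]
    - [0,0,0,0]
    - [0,0,0,0]
    - [0,0,0,0]

```text
time: 25.9
tool_pos: [0.5445, -0.0856, 0.123]
tcp_rot: [-1.57, 0.02, -0.017]
wrist_force: [0.2, -0.6, 0.3]
width: -0.003
```

```bash
python3 - <<'E'
from h import *
print(where(),sensors.read_state()["wrist_force"])
c=cam("wrist");save(c,"w11");img=c["img"]; print("cam",disp([-c["R"].T@c["t"]]))
p=np.load("p.npy");from fit import D
u,v=proj(c,D(p,(.028,p[5],.05)))[0].astype(int);u0,v0=max(0,u-80),max(0,v-60);print(u0,v0)
cv2.imwrite("pics/w11z.png",cv2.resize(img[v0:v0+120,u0:u0+160,::-1],None,fx=5,fy=5,interpolation=cv2.INTER_NEAREST))
c=cam("top");save(c,"t11");cv2.imwrite("pics/t11z.png",cv2.resize(c["img"][205:310,235:455,::-1],None,fx=3.6,fy=3.6,interpolation=cv2.INTER_CUBIC))
E
```

```text
[-0.0008 -0.0748  0.1237] [ 0.17888141 -0.57934999  0.28830832]
cam [[-1.91021421e-04 -6.38904040e-04  2.66950456e-01]]
282 76
```

View pics/w11z.png

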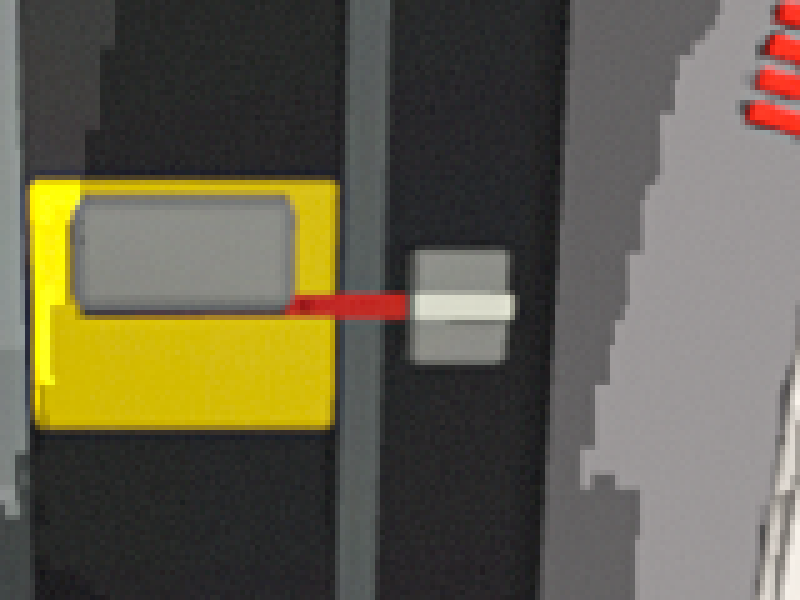

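View pics/t11z.png

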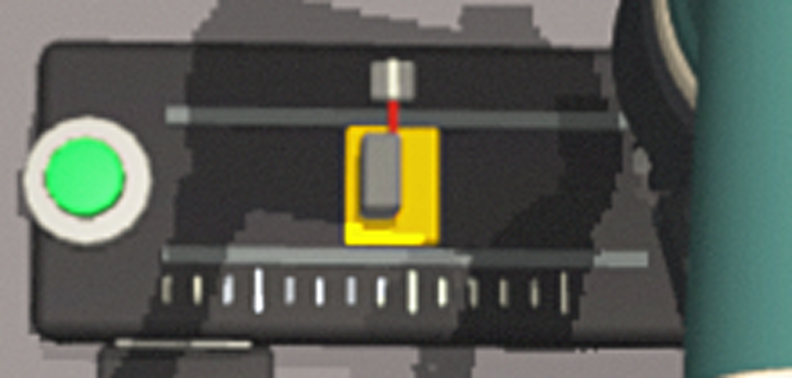

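Pointer and white line coincide in both the near-vertical wrist view (row ~306) and the top view (column ~393), with the thumb forward of the gate middle. On to the button.

>>> arm_command:
  deltas:
    - [0,0,0.016,0]
    - [0.001,0,0.03,0]
    - [0,0,0.04,0]
    - [0,0,0.04,0]
    - [0,0,0.03,0]
    - [0,0,0.02,0]
    - [0,0.01,0,0]
    - [0,0.02,0,0]
    - [0,0.01,0,0]
    - [0,0,0,0]

```text
time: 27.25
tool_pos: [0.5496, 0.089, 0.0828]
tcp_rot: [-1.571, 0.022, -0.017]
wrist_force: [0.8, -0.4, -0.5]
width: -0.003
```

```bash
python3 - <<'E'
from h import *
p=np.load("p.npy");print(p)
print(where(),sensors.read_state()["wrist_force"],rel((0,p[8],p[9])))
c=cam("side");save(c,"s12");cv2.imwrite("pics/s12z.png",cv2.resize(c["img"][200:320,220:380,::-1],None,fx=5,fy=5,interpolation=cv2.INTER_CUBIC))
E
```

```text
[ 0.54714198 -0.01083416 -0.02430536 -0.00069982  0.03281835  0.00215657
  0.04142951  0.03017222  0.10104953  0.06230909]
[0.0001 0.0999 0.0835] [ 0.81183668 -0.38704584 -0.5021291 ] [-0.      0.0212  0.0012]
```

View pics/s12z.png

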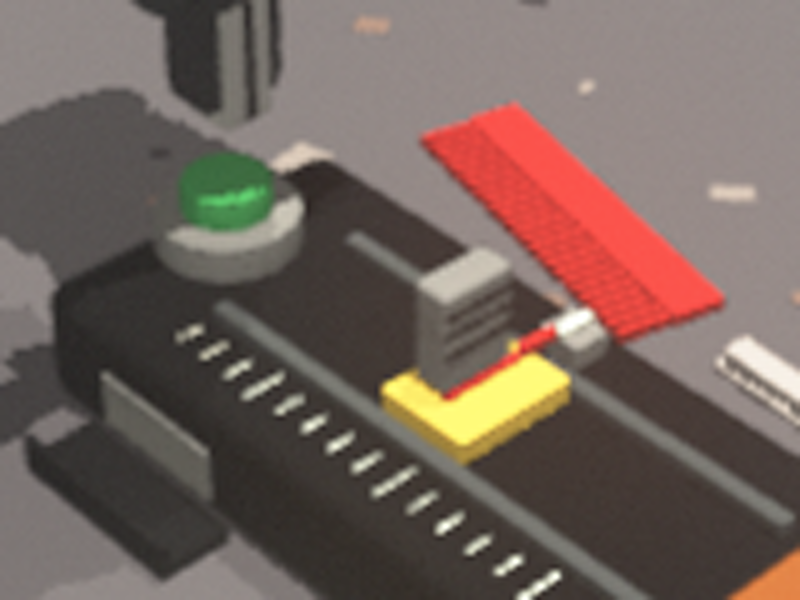

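>>> arm_command:
  deltas:
    - [0,0.008,0.001,0]
    - [0,0.006,0,0]
    - [0,0.002,0,0]
    - [0,0.002,0,0]
    - [0,0.001,0,0]
    - [0,0.001,0,0]
    - [0,0,0,0]

```text
time: 28.18
tool_pos: [0.5508, 0.0909, 0.0643]
tcp_rot: [-1.571, 0.019, -0.019]
wrist_force: [0.2, 0.3, -0.1]
width: 0.003
```

>>> arm_command:
  deltas:
    - [0,0.001,0,0]
    - [0,0.001,0,0]
    - [0,0.001,0,0]
    - [0,0.001,0,0]
    - [0,0,0,0]

```text
time: 28.8
tool_pos: [0.5509, 0.0909, 0.0604]
tcp_rot: [-1.571, 0.019, -0.019]
wrist_force: [-0.7, -0.9, 1.9]
width: 0.001
```

>>> arm_command:
  deltas:
    - [0,0.001,0,0]
    - [0,0.001,0,0]
    - [0,0.001,0,0]
    - [0,0,0,0]

```text
time: 29.3
tool_pos: [0.5509, 0.0909, 0.0574]
tcp_rot: [-1.571, 0.019, -0.019]
wrist_force: [-1.1, -0.1, 3.9]
width: 0.001
```

>>> arm_command:
  deltas:
    - [0,0.0005,0,0]
    - [0,0.0005,0,0]
    - [0,0.0005,0,0]
    - [0,0,0,0]

```text
time: 29.8
tool_pos: [0.5509, 0.0909, 0.0561]
tcp_rot: [-1.571, 0.019, -0.019]
wrist_force: [-1.9, -0.8, 5.9]
width: 0.001
```

>>> arm_command:
  deltas:
    - [0,0.0005,0,0]
    - [0,0.0003,0,0]
    - [0,0,0,0]
    - [0,0,0,0]

```text
time: 30.3
tool_pos: [0.551, 0.0909, 0.056]
tcp_rot: [-1.571, 0.019, -0.019]
wrist_force: [-4.1, -0.2, 9.8]
width: 0.002
```

>>> arm_command:
  deltas:
    - [0,0,0,0]
    - [0,-0.003,0,0]
    - [0,-0.005,0,0]
    - [0,-0.01,0,0]
    - [0,-0.03,0,0]
    - [0,-0.04,0,0]
    - [0,-0.04,0,0]
    - [0,-0.03,0,0]
    - [0,0,0,0]
    - [0,0,0,0]
    - [0,0,0,0]

```text
time: 31.68
tool_pos: [0.5496, 0.0908, 0.211]
tcp_rot: [-1.571, 0.022, -0.016]
wrist_force: [-0.0, -0.3, -0.1]
width: -0.001
```

```bash
python3 - <<'E'
from h import *
print(where(),sensors.read_state()["wrist_force"])
c=cam("wrist");save(c,"w13")
c=cam("side");save(c,"s13");cv2.imwrite("pics/s13z.png",cv2.resize(c["img"][200:320,220:380,::-1],None,fx=5,fy=5,interpolation=cv2.INTER_CUBIC))
c=cam("top");save(c,"t13");cv2.imwrite("pics/t13z.png",cv2.resize(c["img"][205:310,235:455,::-1],None,fx=3.6,fy=3.6,interpolation=cv2.INTER_CUBIC))
E
```

```text
[-0.      0.1016  0.2117] [-0.03298029 -0.32217131 -0.05178135]
```

View pics/s13z.png

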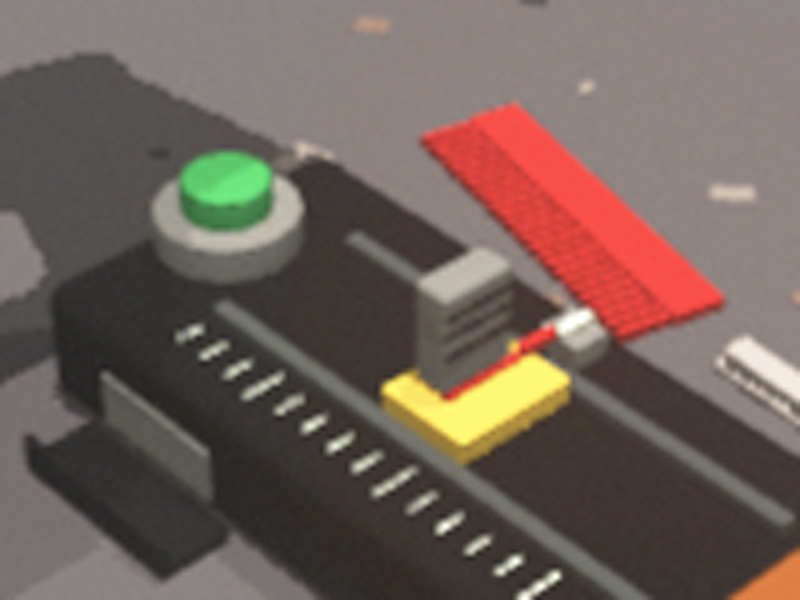

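View pics/t13z.png

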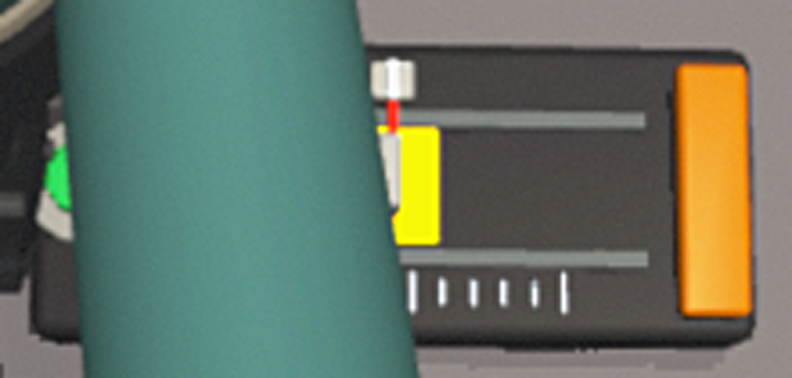

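The button is up again, the pointer is in line with the white mark in the side and top views, and the arm is clear of everything, so I'm handing in.

```bash
python3 -c "
from workcell import job; print(job.finish_job())"
```

```text
the job is handed in; nothing more can be done
None
```

The gate is set on the mark with the play taken up forward, the button has been pressed and is up again, and the job is handed in at about 32 s. No verdict was reported.

- **Zero stop:** I pushed the thumb slide back in steps of 0.3 mm a row until the gate stopped. The standing push was about 11 N, so about 7 N on the stop after the gate's 4 N, held for more than 0.4 s. The gate stopped at about y −61 mm, inside the expected range.
- **Mark:** I came up from behind only. The first approach measured −0.25, −1.0 and a rough −2.4 mm in three views that disagreed. I pushed forward 0.9 mm more. By eye, the pointer and the white line then coincided in the near-vertical wrist view and the top view. I did not recompute the gap in numbers after that push.
- **Play:** the thumb measured about 4.7 mm forward of the gate's middle, taken just before that last push. The last push also ended driving the gate forward.
- **Button:** I pressed until it stopped moving, at about 10 N and roughly 6 mm of travel. It was up again in the last picture.
- **Surroundings:** the arm kept clear of the ring cone, magnifier, comb and hair clip, and met no unexpected forces. I did not measure their final positions. At hand-in the tool was 150 mm above the button and touching nothing.

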